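Close the denture cup after putting the denture to soak

ROBOT

A 6-joint arm with a two-finger parallel gripper is mounted at the origin on the work surface. World frame = base frame: x ahead of the robot, y to its left, z up, the work surface at z = 0. Lengths are in m, angles in rad, forces in N, time in s.
With the tool pointing down it reaches from about 0.275 to 0.775 m from the base axis. Payload 14.6 kg.
Tool frame: the origin (TCP) lies on the mounting face of the last link; the fingertips stand 173 mm ahead of it and the grasp point (between the pads) lies 155 mm ahead of it (env.tip_extent is the z of the fingertips in the tool frame, in m); z points along the fingers, y is the line along which they close (so a half turn about z gives the same grasp; the last joint's range is limited). The gripper opens to 85 mm and grips with 20 to 120 N. Pads are 22 mm wide; open, the fingers measure 114 mm over their backs; the gripper's body (76 mm by 85 mm) begins 54 mm behind the grasp point. The pads swing forward as they close: fully open they stand 13 mm farther back than shut.
Start: joints at [-1.315, 0.263, -0.048, 1.259, 0, 1.415], TCP at [0.21, -0.481, 0.405] pointing down, gripper open.
Joint ranges: [-2.65, 2.65], [-0.89, 1.7], [-1.18, 1.37], [-2.13, 2.11], [-1.35, 1.29], [-3.14, 3.14]. Speed limits (rad/s): [1.89, 1.89, 2.57, 2.79, 3.14, 3.14].

INTERFACE

Orientations are given as a 3x3 rotation matrix whose columns are the frame's x, y, z axes.
In Python, from bench import env gives the robot as it stands. The module is installed in compiled form; this text tells all that it offers.
- The arm moves only by the tool arm_command, never from a script. Its argument "commands" is a list of rows, each an object with "delta_pos": the shift along the world's x, y, z in m, a list of three; "angular": the turn, a rotation vector about the world's x, y, z in degrees, a list of three. A call has 1 to 10 rows; each row shifts and turns the commanded pose from where the row before left it; what a row does not reach is not made up. A row lasts 1/8 s, in which the tool goes at most 62.5 mm and 10.7 degrees, less where a joint would pass 70% of its speed; a pose out of reach is approached as far as the arm can. A call is refused whole if a number of a shift passes 0.0625 or a number of a turn 10.7, either way. A call with a gripper value outside its range is refused whole. "jaw" is the finger opening in m, from 0 to 0.0854, set as the call begins (left out, the last holds). The fingers move at their own pace and stop on an object; "grip_force" is the grip in N (left out, the last holds). Time passes only in rows, so rows that do not move let the fingers close. It gives the time, the measured TCP pose, the force, the opening and the grip force at its end, in the units of the state.
- env.sense(): the state, without advancing time (a new reading comes with each control period).
- env.read_camera(name): name is "side" or "top"; returns the picture (480x640x3 uint8, red, green, blue); there is no depth.
- env.get_calibration(name): a dict with "fov_y" (degrees; the focal length in pixels is half the picture's height over the tangent of half this angle, whatever the lens; pixels are square), "cx", "cy" (the principal point, pixels), "extrinsics" (4x4, takes a point from world to camera coordinates). Camera axes: x right, y down, z forward; pixel columns grow to the right and rows downward; lengths in m; the calibration is good to about 2 mm. A picture is of the moment at which its call begins. get_calibration takes no time and is no camera call.
- env.finish_job(): hands the job in; it is judged then, once.
Trained networks look in the newest picture that a camera, given by its name, has taken for a name from the list of things; names that differ only in an ending like _2 or _b are one class to them, and where a whole thing is asked for, a point or a joint stands for the part that bears it (a point fixed in the world has none). Each returns a list of dicts, best first, with "conf" (0 to 1); they miss things now and then, are a little off and sometimes report something else, mostly with a low value. They report only what shows in the picture. A call takes as long as a camera call.
- env.boxes_of(camera, query): "extent" ([left, top, right, bottom] as shares, 0 to 1, of the picture: columns of its width, rows of its height, round what is visible of it).
- env.tip_of(camera, query): "position" ([row, column] as shares, 0 to 1, of the picture: columns of its width, rows of its height: a listed point, or the origin of a listed thing).
The state is a dict: "t": time; "joint_pos": joint angles; "qvel": joint speeds; "effort": joint torques, N m; "ee_pos": TCP position; "ee_rot": TCP orientation; "contact_force": force on the tool from outside, world axes, zero at the start; "wrist_torque": the same for the moment, N m; "finger_gap": finger opening in m; "grasp_force": force on a finger pad.
Only numpy, scipy, OpenCV 4.12 (cv2) and the standard library are available. Lean on these libraries where they do the work, as an engineer would, in place of code of your own. Each camera call takes 0.05 s, during which the arm holds its last target. There are 200 camera calls.

TASK

The denture is soaking in the white cup on the lowest clear tier, but its hinged lid still stands open. With the fingertips, first push the blue basket handle over backwards (towards the lid hinge) until it lies flat in the mouth of the cup, then push the lid over from behind and press it fully shut, flush on the rim. Pick nothing up: leave the cup standing where it is, and do not disturb the other things on the tiers.

Things in the scene. Friction and masses are not known exactly. Their poses are not given: they have to be found in the camera images.
- cup: White round tapered denture cup, loose, 0.3 to 0.4 kg, on the lowest deck, 50 mm above the ledge. Origin: centre of its underside; z up, +x to the lid hinge (away from the robot, yaw within 0.6 rad), y along the hinge. Radius 36 mm at the foot, 44.5 at the rim, wall 2.5; rim 72 mm above the origin. Hinge lugs reach 52 mm from the axis. Blue basket and pink denture inside, all below the rim.
- basket_handle (a joint): Angle (rad) of the blue wire handle, a half-ring of radius 35 mm, wire 4 mm, pivoted on the cup's y axis across its mouth, 70 mm above its origin. 0 = flat in the mouth towards the hinge, level with the rim; pi/2 = upright. Stops at 1.75, leaning a little forward: it cannot fold to the front. Starts at 1.3 to 1.7, stays where pushed (about 0.2 N at its top). Standing, it blocks the lid.
- handle_top (a point): The top (middle) of the blue handle's half-ring, on the wire's centre line, 35 mm from the pivot line.
- cup_lid (a joint): Angle (rad) of the lid about its hinge: 0 = shut flush on the rim, pi/2 = standing straight up, at most 2.15. Starts open at 1.8 to 2.05, leaning back. Friction hinge: it stays where it is left, also half shut, and does not fall; less than 1 N at its tab moves it.
- lid_hinge (a point): Middle of the lid's hinge line: 47 mm from the cup's axis along its +x, 73 mm above its origin, level with the lid's underside when shut. The lid is a white disc 93 mm across, 9 mm thick, with a round grey inlay on its outside; from the hinge line the disc reaches 93.5 mm, its thumb tab 102.5 mm.
- lid_tab (a point): Tip of the lid's thumb tab (24 mm wide, 4 mm thick), opposite the hinge, 102.5 mm from the hinge line.
- tiers: Three stacked clear acrylic tiers, fixed, 440 mm wide (y), stepped like stairs rising away from the robot. Origin: on the ledge under the lowest deck, 70 mm behind its front edge. Decks 50, 100 and 150 mm above the ledge; front edges at x = -70, 85 and 195 mm, common back at 300 mm; each deck has a 6 mm lip in front and at the sides.
- pill_bottle: Amber pill bottle with white twist cap, 43 mm diameter, 82 mm tall, loose on the lowest deck beside the cup. Origin: centre of its underside.
- glass_jar: Round glass jar with aluminium lid, 58 mm diameter, 42.5 mm tall, loose on the lowest deck. Origin: centre of its underside.
- nail_file: Steel nail file, 170 x 14 x 4 mm, lying along its y on the middle deck. Origin: underside.
- toothbrush: Short green toothbrush, 140 mm long, 16 mm high at the bristles, lying along its y on the middle deck. Origin: underside.
- tablet_tube: Blue tube of cleaning tablets with white cap, 33 mm diameter, 97 mm tall, standing on the top deck. Origin: centre of its underside.
- tumbler: Clear tumbler, 68 mm diameter at the rim, 85 mm tall, on the top deck. Origin: centre of its underside.

How it is judged:
By the outcome, as a careful person would: the job done as asked, in the order asked, and still so for the second after the job is handed in, with the robot touching nothing.
It also fails if it takes over 45 s, if anything falls off the work surface, if the arm or the gripper's body presses on something with over 40 N, if the wrist force passes 120 N, or if a joint passes its speed limit or range.

## Working session

There is one attempt and no reset: what is moved stays moved. The work goes in short steps, Python scripts to look and compute and a tool call to move; the robot and the scene stay as the last step left them, time stands still between calls to the robot, and variables do not carry over. Pictures are saved under pics/ and viewed, at most 10 in all, crops included, and the job is handed in when it is done.

Besides the shell and the picture viewer there is one more tool, called as name([rows], argument=value, ...), one row to a line, values as JSON. arm_command: Moves the arm, as the interface text tells. Its arguments: {"type":"object","properties":{"commands":{"type":"array"},"jaw":{"type":"number"},"grip_force":{"type":"number"}},"required":["commands"]}

```bash
mkdir -p pics
cat > h.py <<'E'
import numpy as np,cv2
from bench import env
def P(name):
    c=env.get_calibration(name);f=240/np.tan(np.radians(c["fov_y"])/2)
    K=np.array([[f,0,c["cx"]],[0,f,c["cy"]],[0,0,1]]);E=np.array(c["extrinsics"])[:3]
    return K@E
def snap(name,fn=None):
    im=env.read_camera(name)
    if fn: cv2.imwrite("pics/"+fn,im[:,:,::-1])
    return im
def tips(cam,q):
    return [(round(d["conf"],2),np.round([d["position"][1]*640,d["position"][0]*480],1)) for d in env.tip_of(cam,q)][:2]
def tri(a,b):
    X=cv2.triangulatePoints(P("side"),P("top"),np.float64(a).reshape(2,1),np.float64(b).reshape(2,1)).ravel()
    return X[:3]/X[3]
def proj(cam,X):
    x=P(cam)@np.r_[X,1];return x[:2]/x[2]
E
python3 - <<'E'
from h import *
snap("side","s0.png");snap("top","t0.png")
for q in ["cup","lid_hinge","lid_tab","handle_top","pill_bottle","glass_jar","tiers","tumbler","tablet_tube"]:
    a=tips("side",q);b=tips("top",q)
    print(q,a,b, tri(a[0][1],b[0][1]).round(4) if a and b else None, [proj(c,tri(a[0][1],b[0][1])).round(0) for c in("side","top")] if a and b else None)
print(env.sense()["t"],env.tip_extent)
E
```

```text
cup [(0.73, array([378.7, 304.8]))] [(0.91, array([324.8, 312.3])), (0.51, array([327.7, 307.8]))] [0.5365 0.014  0.0452] [array([380., 305.]), array([324., 311.])]
lid_hinge [(0.78, array([368.2, 248.1]))] [(0.71, array([339.4, 280.6]))] [ 0.5778 -0.0045  0.122 ] [array([369., 248.]), array([339., 280.])]
lid_tab [] [(0.58, array([354.9, 239.7]))] None None
handle_top [(0.48, array([382.8, 254.4]))] [(0.72, array([327. , 310.6]))] [0.5369 0.0149 0.157 ] [array([385., 255.]), array([325., 308.])]
pill_bottle [(0.82, array([312.9, 352.8]))] [(0.81, array([242. , 304.1]))] [0.5467 0.1408 0.0553] [array([314., 353.]), array([241., 302.])]
glass_jar [(0.89, array([419.2, 251.4]))] [(0.88, array([399.7, 303.7]))] [ 0.5511 -0.1008  0.0544] [array([420., 251.]), array([399., 303.])]
tiers [(0.64, array([373.2, 323.7]))] [] None None
tumbler [(0.76, array([287.5, 145.5]))] [(0.28, array([355.1, 242.2]))] [0.6467 0.0251 0.2842] [array([318., 146.]), array([321., 203.])]
tablet_tube [(0.73, array([201.8, 197.5]))] [(0.76, array([262.9, 119.4]))] [0.7985 0.1072 0.1555] [array([201., 197.]), array([263., 120.])]
1.0 0.1734
```

View pics/s0.png

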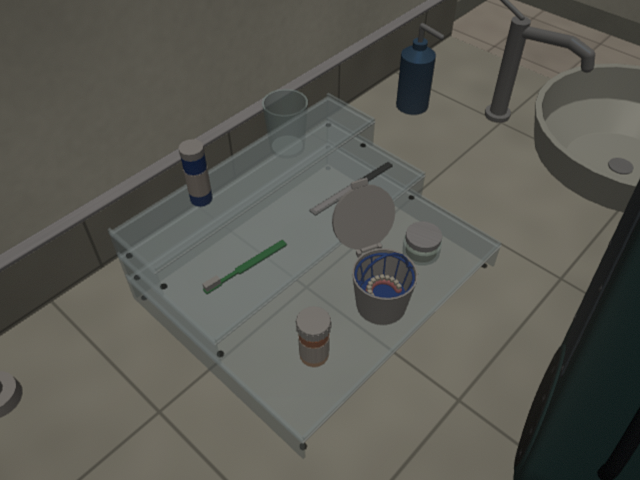

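View pics/t0.png

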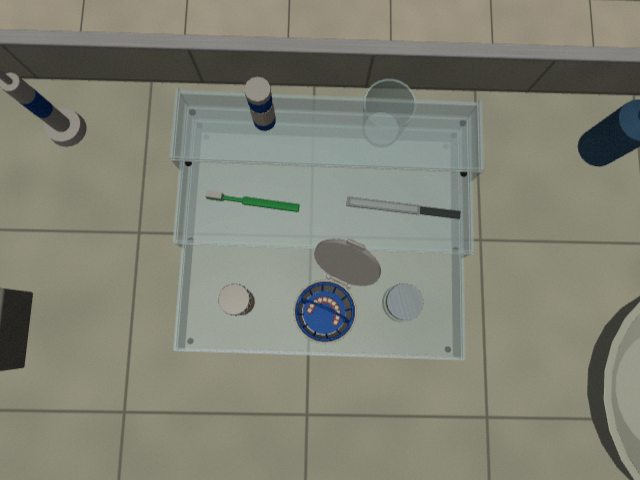

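The side view shows the lid at (364,217), its hinge at (368,249), the cup at (382,290) and the jar at (421,243). In the top view the cup mouth is at (325,311), the lid at (348,262) and the handle line runs across the mouth. I'll zoom in next.

Run:
```python
from h import *
s=cv2.imread("pics/s0.png");t=cv2.imread("pics/t0.png")
a=cv2.resize(s[170:330,310:450],None,fx=2.8,fy=2.8,interpolation=2);b=cv2.resize(t[225:350,285:393],(387,448),interpolation=2)
m=cv2.convertScaleAbs(np.hstack([a,b]),alpha=1.6);print(m.shape);cv2.imwrite("pics/z0.png",m)
# model fit: report several networks reads
for c in("side","top"):
    e=np.array(env.get_calibration(c)["extrinsics"]);print(c,(-e[:3,:3].T@e[:3,3]).round(3))
S=[];
for i in range(3):
  snap("side");snap("top")
  r={}
  for q in["cup","lid_hinge","lid_tab","handle_top"]:
    r[q]=[tips("side",q)[:1],tips("top",q)[:1]]
  print(r)
```

```text
(448, 779, 3)
side [0.241 0.456 0.768]
top [0.511 0.032 0.826]
{'cup': [[(0.44, array([371.9, 320.1]))], [(0.75, array([326.8, 310.6]))]], 'lid_hinge': [[(0.58, array([368.7, 246.1]))], [(0.79, array([341.6, 278.1]))]], 'lid_tab': [[(0.82, array([359. , 182.7]))], [(0.9, array([355.7, 239.6]))]], 'handle_top': [[(0.47, array([385.4, 255.1]))], [(0.52, array([326.3, 306.4]))]]}
{'cup': [[(0.6, array([382.2, 305.1]))], [(0.87, array([325.4, 314.1]))]], 'lid_hinge': [[(0.92, array([367.4, 248.5]))], [(0.74, array([339.8, 279.6]))]], 'lid_tab': [[(0.69, array([359.5, 181.9]))], [(0.74, array([356.9, 241. ]))]], 'handle_top': [[(0.47, array([386. , 254.4]))], [(0.73, array([327.5, 310. ]))]]}
{'cup': [[(0.89, array([382.5, 304.4]))], [(0.65, array([324.6, 312.5]))]], 'lid_hinge': [[(0.8, array([370.5, 247.6]))], [(0.62, array([338.8, 278.9]))]], 'lid_tab': [[(0.87, array([359.8, 180.1]))], [(0.76, array([358.8, 239.1]))]], 'handle_top': [[(0.65, array([385.4, 255.7]))], [(0.45, array([327.4, 308.3]))]]}
```

View pics/z0.png

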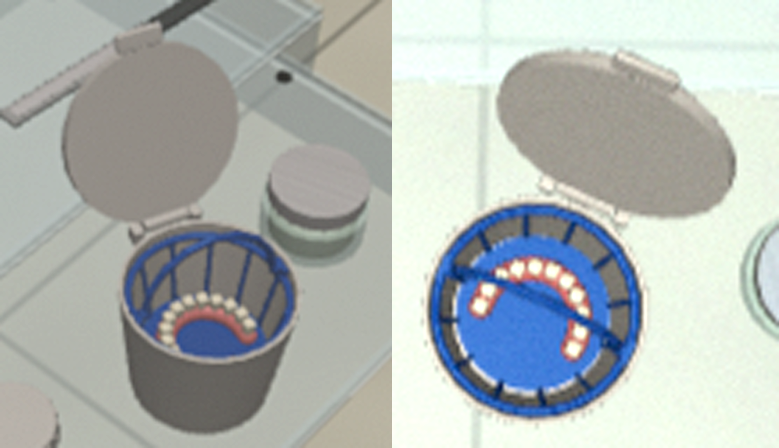

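The zoom shows the handle standing nearly upright across the mouth, its ends at about (301,300) and (349,321) in the full top view. The lid leans back, with its tab at (357,240). Next I fit the cup model.

```bash
cat > fit.py <<'E'
from h import *
from scipy.optimize import least_squares
def pts(p):
    x,y,w,h,l=p;z=0.05;u=np.array([np.cos(w),np.sin(w),0]);k=np.array([0,0,1.]);v=np.array([-u[1],u[0],0]);o=np.array([x,y,z])
    H=o+.047*u+.073*k
    return dict(cup=o,lid_hinge=H,lid_tab=H+.1025*(-np.cos(l)*u+np.sin(l)*k),handle_top=o+.07*k+.035*(np.cos(h)*u+np.sin(h)*k),pl=o+.07*k+.035*v,pr=o+.07*k-.035*v)
def fit(obs,p0=(.537,.01,-.4,1.5,1.9)):
    f=lambda p:np.concatenate([(proj(c,pts(p)[n])-m) for c,n,m in obs])
    r=least_squares(f,p0,loss="soft_l1",f_scale=2);return r.x,f(r.x).reshape(-1,2)
E
python3 - <<'E'
from fit import *
obs=[("side","cup",(381.5,304.8)),("top","cup",(325.4,312.4)),("side","lid_hinge",(368.7,247.6)),("top","lid_hinge",(339.9,279.3)),("side","lid_tab",(359.4,181.5)),("top","lid_tab",(357,239.9)),("side","handle_top",(385.2,254.9)),("top","handle_top",(327,308.9)),("top","pl",(301.2,299.8)),("top","pr",(349.2,320.7))]
p,r=fit(obs);print(p.round(4));print(r.round(1));print({k:v.round(4) for k,v in pts(p).items()})
s=env.sense();print(s["ee_pos"],s["ee_rot"],s["finger_gap"],s["t"])
E
```

```text
[ 0.5345  0.0135 -0.3999  1.5133  1.9999]
[[-0.2 -1.2]
 [-1.1 -0.3]
 [ 0.4  0. ]
 [-0.8  0.3]
 [-1.2 -2.3]
 [-0.   1.2]
 [ 1.   0.1]
 [-0.2 -0.6]
 [ 1.4  0.5]
 [-0.7  0.2]]
{'cup': array([0.5345, 0.0135, 0.05  ]), 'lid_hinge': array([ 0.5778, -0.0048,  0.123 ]), 'lid_tab': array([ 0.6171, -0.0214,  0.2162]), 'handle_top': array([0.5364, 0.0127, 0.1549]), 'pl': array([0.5482, 0.0457, 0.12  ]), 'pr': array([ 0.5209, -0.0187,  0.12  ])}
[ 0.20963724 -0.48133558  0.40468587] [[ 9.16813509e-01  3.99315652e-01 -4.76990525e-06]
 [ 3.99315651e-01 -9.16813508e-01 -5.80328257e-05]
 [-2.75465292e-05  5.13005807e-05 -9.99999998e-01]] 0.08536712707057666 2.5
```

arm_command([
  {"delta_pos":[0.022,0.038,0.0],"angular":[0,0,10.3]},
  {"delta_pos":[0.022,0.038,0.0],"angular":[0,0,10.3]},
  {"delta_pos":[0.022,0.038,0.0],"angular":[0,0,10.3]},
  {"delta_pos":[0.022,0.038,0.0],"angular":[0,0,10.3]},
  {"delta_pos":[0.022,0.038,0.0],"angular":[0,0,10.3]},
  {"delta_pos":[0.022,0.038,0.0],"angular":[0,0,10.3]},
  {"delta_pos":[0.022,0.038,0.0],"angular":[0,0,10.3]},
  {"delta_pos":[0.022,0.038,0.0],"angular":[0,0,10.3]},
  {"delta_pos":[0.022,0.038,0.0],"angular":[0,0,10.3]},
  {"delta_pos":[0.022,0.038,0.0],"angular":[0,0,10.3]},
], jaw=0)

```text
t: 3.75
ee_pos: [0.4302, -0.0999, 0.4048]
ee_rot: [[-0.6, 0.8, 0.0], [0.8, 0.6, -0.0], [-0.0, 0.0, -1.0]]
contact_force: [0.9, -0.2, 0.4]
finger_gap: -0.0001
grasp_force: 0.0
```

arm_command([
  {"delta_pos":[0.0257,0.0417,0.0],"angular":[0,0,10.2]},
  {"delta_pos":[0.0257,0.0417,0.0],"angular":[0,0,10.2]},
  {"delta_pos":[0.0257,0.0417,0.0],"angular":[0,0,10.2]},
  {"delta_pos":[0,0,-0.03],"angular":[0,0,0]},
  {"delta_pos":[0,0,-0.03],"angular":[0,0,0]},
  {"delta_pos":[0,0,-0.024],"angular":[0,0,0]},
  {"delta_pos":[0,0,0],"angular":[0,0,0]},
])

```text
t: 4.62
ee_pos: [0.5063, 0.0238, 0.3196]
ee_rot: [[-0.921, 0.388, -0.003], [0.388, 0.921, 0.0], [0.003, -0.001, -1.0]]
contact_force: [0.3, 0.2, 0.4]
finger_gap: -0.0002
grasp_force: 0.0
```

Run:
```python
from h import *
s=snap("side");t=snap("top")
a=cv2.resize(s[150:330,290:450],(400,450),interpolation=2);b=cv2.resize(t[200:380,265:405],(350,450),interpolation=2)
cv2.imwrite("pics/z1.png",cv2.convertScaleAbs(np.hstack([a,b]),alpha=1.6)[:,:,::-1])
e=env.sense();tip=e["ee_pos"]+e["ee_rot"]@[0,0,env.tip_extent];print(e["ee_pos"],tip,e["ee_rot"].round(3),proj("side",tip),proj("top",tip))
```

```text
[0.50692666 0.02375247 0.32144022] [0.50700942 0.0237383  0.14804024] [[-0.921  0.389  0.   ]
 [ 0.389  0.921 -0.   ]
 [-0.     0.    -1.   ]] [398.27927853 274.92298804] [317.9833859  330.55326253]
```

View pics/z1.png

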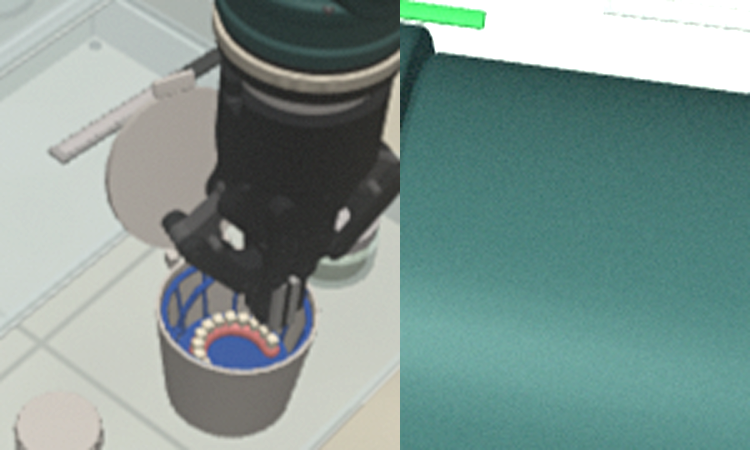

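The side view shows the closed fingertips just in front of the upright handle, over the front of the mouth at about (405,280) in the full picture. I start the push.

arm_command([
  {"delta_pos":[0.0066,-0.0028,0],"angular":[0,0,0]},
  {"delta_pos":[0.0066,-0.0028,0],"angular":[0,0,0]},
  {"delta_pos":[0.0066,-0.0028,0],"angular":[0,0,0]},
  {"delta_pos":[0.0066,-0.0028,0],"angular":[0,0,0]},
  {"delta_pos":[0.0066,-0.0028,0],"angular":[0,0,0]},
  {"delta_pos":[0.0066,-0.0028,-0.002],"angular":[0,0,0]},
  {"delta_pos":[0.004,-0.0017,-0.006],"angular":[0,0,0]},
  {"delta_pos":[0.004,-0.0017,-0.006],"angular":[0,0,0]},
  {"delta_pos":[0.004,-0.0017,-0.006],"angular":[0,0,0]},
  {"delta_pos":[0,0,0],"angular":[0,0,0]},
])

```text
t: 5.98
ee_pos: [0.5584, 0.0018, 0.3001]
ee_rot: [[-0.921, 0.389, -0.001], [0.389, 0.921, 0.0], [0.001, -0.0, -1.0]]
contact_force: [-0.6, 0.3, 0.1]
finger_gap: 0.0001
grasp_force: 0.0
```

arm_command([
  {"delta_pos":[0.001,0,-0.002],"angular":[0,0,0]},
  {"delta_pos":[0,0,-0.0015],"angular":[0,0,0]},
  {"delta_pos":[0,0,-0.001],"angular":[0,0,0]},
  {"delta_pos":[0,0,0],"angular":[0,0,0]},
])

```text
t: 6.48
ee_pos: [0.5593, 0.0019, 0.2962]
ee_rot: [[-0.921, 0.388, -0.0], [0.388, 0.921, -0.0], [0.0, -0.0, -1.0]]
contact_force: [-0.5, -0.5, -0.4]
finger_gap: 0.0002
grasp_force: 0.0
```

arm_command([
  {"delta_pos":[0,0,-0.001],"angular":[0,0,0]},
  {"delta_pos":[0,0,-0.001],"angular":[0,0,0]},
  {"delta_pos":[0,0,0],"angular":[0,0,0]},
])

```text
t: 6.85
ee_pos: [0.5596, 0.0018, 0.2949]
ee_rot: [[-0.921, 0.389, 0.002], [0.389, 0.921, -0.0], [-0.002, 0.0, -1.0]]
contact_force: [-1.5, -0.0, 8.6]
finger_gap: -0.0002
grasp_force: 4.1
```

The 8.6 N reaction shows the handle is against its stop. Next I rise and go over and behind the lid.

arm_command([
  {"delta_pos":[0,0,0.02],"angular":[0,0,0]},
  {"delta_pos":[0,0,0.04],"angular":[0,0,0]},
  {"delta_pos":[0,0,0.045],"angular":[0,0,0]},
  {"delta_pos":[0,0,0.035],"angular":[0,0,0]},
  {"delta_pos":[0,0,0],"angular":[0,0,0]},
  {"delta_pos":[0.032,-0.0135,0],"angular":[0,0,0]},
  {"delta_pos":[0.032,-0.0135,0],"angular":[0,0,0]},
  {"delta_pos":[0.032,-0.0135,0],"angular":[0,0,0]},
  {"delta_pos":[0,0,0],"angular":[0,0,0]},
])

```text
t: 7.98
ee_pos: [0.6569, -0.0396, 0.4317]
ee_rot: [[-0.921, 0.389, -0.003], [0.389, 0.921, 0.0], [0.002, -0.001, -1.0]]
contact_force: [0.1, 0.3, -0.7]
finger_gap: 0.0
grasp_force: 0.0
```

Run:
```python
from h import *
s=snap("side")
cv2.imwrite("pics/z2.png",cv2.convertScaleAbs(cv2.resize(s[140:330,290:450],(480,570),interpolation=2),alpha=1.6)[:,:,::-1])
for q in ["lid_tab","lid_hinge","handle_top","cup"]: print(q,tips("side",q))
e=env.sense();print(e["ee_pos"],e["contact_force"],e["t"])
```

```text
lid_tab [(0.65, array([359.4, 180.9]))]
lid_hinge [(0.6, array([371.3, 247.2])), (0.3, array([379.6, 304.1]))]
handle_top [(0.7, array([370.7, 248.6])), (0.5, array([372.3, 255.2]))]
cup [(0.78, array([381.7, 303.6]))]
[ 0.65473953 -0.03826599  0.43426478] [-0.19618969  0.39618084  0.32739855] 8.225
```

View pics/z2.png

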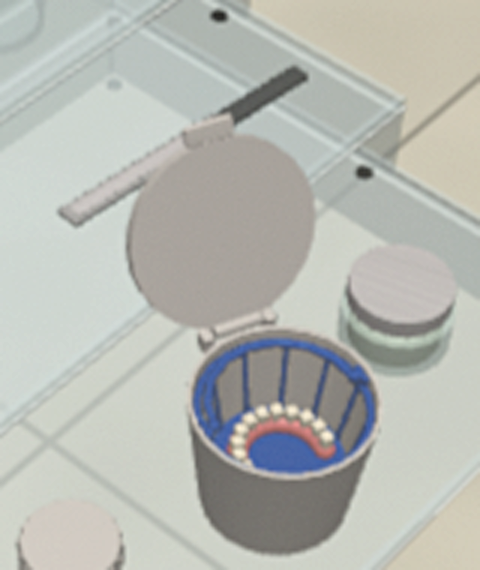

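In the side view the handle no longer crosses the mouth: it lies at the rear rim, near (383,255). The cup has not moved. I go down behind the lid and push.

arm_command([
  {"delta_pos":[0,0,-0.028],"angular":[0,0,0]},
  {"delta_pos":[0,0,-0.028],"angular":[0,0,0]},
  {"delta_pos":[-0.0074,0.0031,0],"angular":[0,0,0]},
  {"delta_pos":[-0.0074,0.0031,0],"angular":[0,0,0]},
  {"delta_pos":[-0.0055,0.0023,0],"angular":[0,0,0]},
  {"delta_pos":[-0.0055,0.0023,0],"angular":[0,0,0]},
  {"delta_pos":[-0.0055,0.0023,0],"angular":[0,0,0]},
  {"delta_pos":[-0.0055,0.0023,0],"angular":[0,0,0]},
  {"delta_pos":[0,0,0],"angular":[0,0,0]},
])

```text
t: 9.35
ee_pos: [0.6182, -0.0231, 0.3784]
ee_rot: [[-0.921, 0.388, 0.0], [0.388, 0.921, -0.0], [-0.0, 0.0, -1.0]]
contact_force: [0.1, -0.4, -0.5]
finger_gap: 0.0001
grasp_force: 0.0
```

Run:
```python
from h import *
s=snap("side")
cv2.imwrite("pics/z3.png",cv2.convertScaleAbs(cv2.resize(s[100:330,270:450],(450,575),interpolation=2),alpha=1.6)[:,:,::-1])
for q in ["lid_tab","lid_hinge","cup"]: print(q,tips("side",q))
e=env.sense();d=e["ee_pos"]-[.5345,.0135,0];print(e["ee_pos"],d@[.921,-.389,0],d@[.389,.921,0],e["ee_pos"][2]-env.tip_extent,e["contact_force"])
```

```text
lid_tab [(0.69, array([363.4, 182.7]))]
lid_hinge [(0.87, array([369.1, 246.8]))]
cup [(0.68, array([379.1, 302.7]))]
[ 0.61867478 -0.02328041  0.37801769] 0.09183254963001442 -0.0011307706248290667 0.20461769138883962 [-0.34883176 -1.02519632  0.02225137]
```

View pics/z3.png

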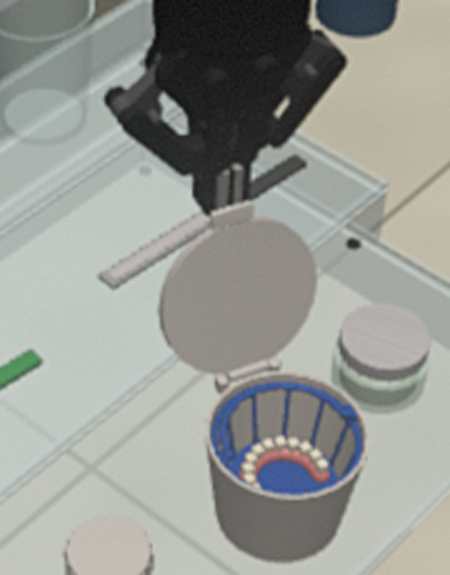

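The fingertips are behind the tab, at about (363,180) in the full picture. The lid is following and the cup is still. I continue along the arc.

arm_command([
  {"delta_pos":[-0.0058,0.0025,0.0005],"angular":[0,0,0]},
  {"delta_pos":[-0.0058,0.0025,0.0005],"angular":[0,0,0]},
  {"delta_pos":[-0.0058,0.0025,0.0005],"angular":[0,0,0]},
  {"delta_pos":[-0.0058,0.0025,0.0005],"angular":[0,0,0]},
  {"delta_pos":[-0.0067,0.0028,0],"angular":[0,0,0]},
  {"delta_pos":[-0.0067,0.0028,0],"angular":[0,0,0]},
  {"delta_pos":[-0.0067,0.0028,0],"angular":[0,0,0]},
  {"delta_pos":[-0.0065,0.0028,-0.0021],"angular":[0,0,0]},
  {"delta_pos":[-0.0065,0.0028,-0.0021],"angular":[0,0,0]},
  {"delta_pos":[-0.0065,0.0028,-0.0021],"angular":[0,0,0]},
])

```text
t: 10.8
ee_pos: [0.5553, 0.0038, 0.3737]
ee_rot: [[-0.921, 0.389, -0.0], [0.389, 0.921, 0.0], [0.0, -0.0, -1.0]]
contact_force: [0.1, 0.5, 0.8]
finger_gap: -0.0
grasp_force: 0.1
```

Run:
```python
from h import *
s=snap("side")
cv2.imwrite("pics/z4.png",cv2.convertScaleAbs(cv2.resize(s[100:330,270:450],(450,575),interpolation=2),alpha=1.6)[:,:,::-1])
for q in ["lid_tab","lid_hinge","cup"]: print(q,tips("side",q))
e=env.sense();d=e["ee_pos"]-[.5345,.0135,0];print(e["ee_pos"],d@[.921,-.389,0],d@[.389,.921,0],e["ee_pos"][2]-env.tip_extent,e["contact_force"])
```

```text
lid_tab [(0.71, array([389.8, 224.5]))]
lid_hinge [(0.73, array([370.2, 247.6]))]
cup [(0.84, array([382.2, 303.8]))]
[0.55573268 0.00361982 0.37391214] 0.0233986898215355 -0.0008401326948912855 0.20051214278514345 [-0.12347153  0.16337642 -0.44217376]
```

View pics/z4.png

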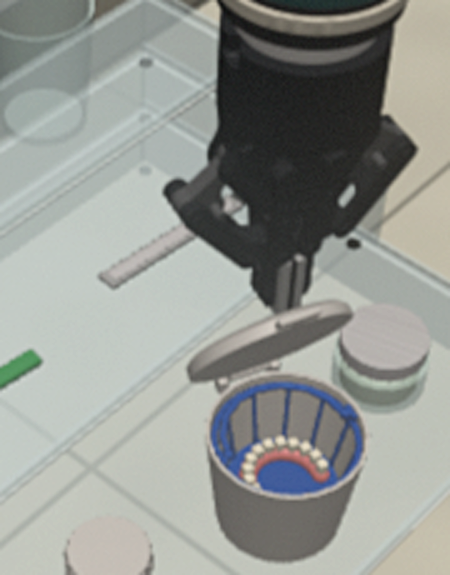

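The lid is at about 60°, past vertical, with the fingers on its outer face and the cup unmoved. I continue down.

arm_command([
  {"delta_pos":[-0.0056,0.0024,-0.0039],"angular":[0,0,0]},
  {"delta_pos":[-0.0056,0.0024,-0.0039],"angular":[0,0,0]},
  {"delta_pos":[-0.0056,0.0024,-0.0039],"angular":[0,0,0]},
  {"delta_pos":[-0.0047,0.002,-0.0053],"angular":[0,0,0]},
  {"delta_pos":[-0.0047,0.002,-0.0053],"angular":[0,0,0]},
  {"delta_pos":[-0.0047,0.002,-0.0053],"angular":[0,0,0]},
  {"delta_pos":[-0.0033,0.0014,-0.0065],"angular":[0,0,0]},
  {"delta_pos":[-0.0033,0.0014,-0.0065],"angular":[0,0,0]},
  {"delta_pos":[-0.0033,0.0014,-0.0065],"angular":[0,0,0]},
  {"delta_pos":[0,0,0],"angular":[0,0,0]},
])

```text
t: 12.25
ee_pos: [0.5146, 0.0211, 0.3263]
ee_rot: [[-0.921, 0.388, -0.001], [0.388, 0.921, 0.0], [0.001, -0.0, -1.0]]
contact_force: [0.2, -0.9, -0.4]
finger_gap: -0.0001
grasp_force: 0.0
```

arm_command([
  {"delta_pos":[-0.0015,0.0006,-0.006],"angular":[0,0,0]},
  {"delta_pos":[-0.0015,0.0006,-0.006],"angular":[0,0,0]},
  {"delta_pos":[-0.001,0.0004,-0.005],"angular":[0,0,0]},
  {"delta_pos":[0,0,-0.003],"angular":[0,0,0]},
  {"delta_pos":[0,0,0],"angular":[0,0,0]},
])

```text
t: 12.88
ee_pos: [0.511, 0.0226, 0.3066]
ee_rot: [[-0.921, 0.389, -0.0], [0.389, 0.921, 0.0], [0.0, -0.0, -1.0]]
contact_force: [0.9, -0.1, 0.9]
finger_gap: -0.0002
grasp_force: 0.0
```

arm_command([
  {"delta_pos":[0,0,-0.001],"angular":[0,0,0]},
  {"delta_pos":[0,0,-0.001],"angular":[0,0,0]},
  {"delta_pos":[0,0,0],"angular":[0,0,0]},
])

```text
t: 13.25
ee_pos: [0.511, 0.0226, 0.3052]
ee_rot: [[-0.921, 0.389, 0.001], [0.389, 0.921, -0.0], [-0.001, 0.0, -1.0]]
contact_force: [-2.0, -0.3, 5.9]
finger_gap: -0.0001
grasp_force: 3.0
```

arm_command([
  {"delta_pos":[0,0,-0.001],"angular":[0,0,0]},
  {"delta_pos":[0,0,-0.001],"angular":[0,0,0]},
  {"delta_pos":[0,0,0],"angular":[0,0,0]},
])

```text
t: 13.62
ee_pos: [0.5108, 0.0227, 0.3044]
ee_rot: [[-0.921, 0.388, 0.002], [0.388, 0.921, -0.0], [-0.002, 0.001, -1.0]]
contact_force: [-8.3, 1.3, 25.8]
finger_gap: 0.0002
grasp_force: 13.2
```

Firmly pressed at 26 N. Now I retract straight up and away, then look.

arm_command([
  {"delta_pos":[0,0,0.004],"angular":[0,0,0]},
  {"delta_pos":[0,0,0.03],"angular":[0,0,0]},
  {"delta_pos":[0,0,0.04],"angular":[0,0,0]},
  {"delta_pos":[0,0,0.04],"angular":[0,0,0]},
  {"delta_pos":[-0.03,-0.05,0],"angular":[0,0,0]},
  {"delta_pos":[-0.03,-0.05,0],"angular":[0,0,0]},
  {"delta_pos":[-0.03,-0.05,0],"angular":[0,0,0]},
  {"delta_pos":[-0.03,-0.05,0],"angular":[0,0,0]},
  {"delta_pos":[0,0,0],"angular":[0,0,0]},
  {"delta_pos":[0,0,0],"angular":[0,0,0]},
])

```text
t: 14.88
ee_pos: [0.391, -0.1774, 0.4168]
ee_rot: [[-0.921, 0.389, 0.0], [0.389, 0.921, 0.0], [-0.0, 0.0, -1.0]]
contact_force: [0.2, -0.2, 0.9]
finger_gap: 0.0001
grasp_force: 0.0
```

Run:
```python
from fit import *
s=snap("side");t=snap("top")
a=cv2.resize(s[190:350,290:450],(400,400),interpolation=2);b=cv2.resize(t[225:385,265:425],(400,400),interpolation=2)
cv2.imwrite("pics/z5.png",cv2.convertScaleAbs(np.hstack([a,b]),alpha=1.6)[:,:,::-1])
q=pts([.5345,.0135,-.4,0,0])
for n in ["lid_tab","lid_hinge","cup"]:
  for c in("side","top"): print(n,c,tips(c,n),proj(c,q[n]).round(1))
e=env.sense();print(e["t"],e["contact_force"],e["ee_pos"])
```

```text
lid_tab side [(0.6, array([405.1, 301.5])), (0.23, array([315.3, 353.3]))] [405.6 301.8]
lid_tab top [(0.93, array([308. , 345.2]))] [309.1 347.8]
lid_hinge side [(0.82, array([368.4, 246.3]))] [369.1 247.6]
lid_hinge top [(0.71, array([339.7, 276.1]))] [339.1 279.6]
cup side [(0.92, array([381.5, 302.6]))] [381.4 303.6]
cup top [(0.23, array([397.5, 303.5]))] [324.3 312.1]
15.275 [ 0.21487884  0.22113409 -0.22206671] [ 0.39121795 -0.17696204  0.41674305]
```

View pics/z5.png

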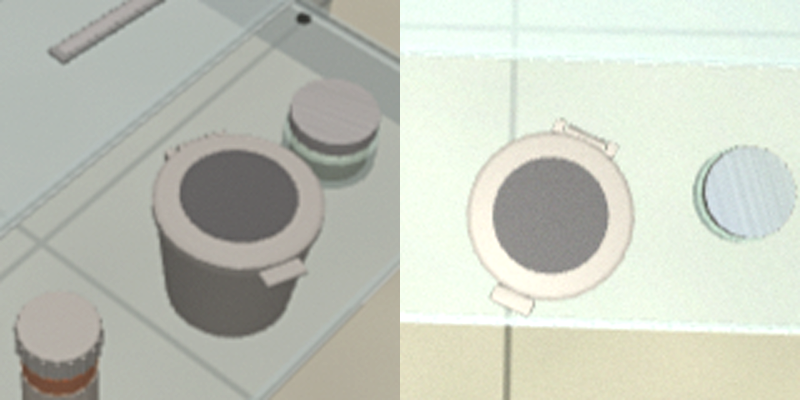

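The lid is flush on the rim, with its tab at (405,302) in the side view where a shut lid should put it. The cup has not moved.

```bash
python3 -c "
from bench import env
print(env.finish_job())"
```

```text
the job is handed in; nothing more can be done
None
```

The blue handle is folded flat towards the hinge and the lid is pressed shut flush on the rim; the cup has not moved, and I handed the job in at about 15 s.

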